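# Lean a plate over a drip tray to dry

## Task

Lift the top drip tray off the nested pile and set it on the bench alongside the drying rail, its long side parallel to the bar. Then take the tall plate out of the rack and stand its lower edge in that tray so that it leans against the rail's bar at a clear slant, roughly 30 degrees from upright, and let go. Leave the other trays, the short plate and everything else on the bench where they are.

Things in the scene. Friction and masses are not known exactly. Their poses are not given: they have to be found in the camera images.
- tray_top: Top one of three equal nested drip trays: white open trough, 180 mm long (y), 60 wide (x), 30 high. Origin: centre of underside. Its 4 mm high foot (48 x 156) sits inside the tray below; outer walls span 4 to 30 mm above the origin, inner floor at 8 mm, inside 52 x 160; long walls 4 thick, end walls 10 thick. Grip it across its width or by an end wall. 0.15 kg.
- tray_middle: The tray under tray_top, the same shape; its origin is 26 mm lower. Stays in the pile.
- tray_bottom: The lowest tray of the pile, the same shape, lying on a fixed dark board 90 x 210 x 12 mm. Stays in the pile.
- rail: Fixed drying rail: level steel bar, 12 mm diameter, 230 long, along its y axis, on two 12 mm posts at y = +-108 mm with feet 60 (x) x 24 (y) x 8 mm. Origin on the bench under the middle of the bar; x is level, across the bar. Either side of the bar may be used.
- rail_bar (a point): Middle of the bar's centre line, 120 mm above the bench; axes as the rail.
- rack: Fixed white slotted rack: base 130 (x) x 150 (y) x 10 mm with two slots along its y axis, centred at x = +34 and -34 mm, each 12 mm wide between cheeks that reach 40 mm above the bench. Origin: centre of its underside on the bench.
- plate: The tall plate: plain aluminium, 8 mm thick (its x axis), 110 mm wide (y), 180 mm tall (z), standing upright in one slot of the rack (either one), its lower edge 10 mm above the bench. Origin: centre of its lower edge. Mass about 0.4 kg.
- short_plate: The short plate in the other slot: aluminium, 8 x 95 mm, 105 mm tall. Origin: centre of its lower edge. Stays there.
- beaker: White beaker, 70 mm diameter, 90 mm high, standing on the bench; origin: centre of its underside. Bystander.
- bottle: Brown reagent bottle, 64 mm diameter, 150 mm high; origin: centre of its underside. Bystander.
- tip_box: Pipette-tip box 82 x 122 x 67 mm high, blue with a white lid; origin: centre of its underside. Bystander.
- timer: White bench timer 70 x 90 x 30 mm; origin: centre of its underside. Bystander.
- dishes: Stack of three closed white culture dishes, one body, 90 mm diameter, 48 mm high; origin: centre of its underside. Bystander.
Mind the look-alikes: they are no part of the job. Of the things like the rail, leave any that is pink or turquoise; of the rest the larger one is meant.

How it is judged (in metres and radians):
On the way, in this order (a step that is already met when the one before it is completed fails the run):
1. the top tray stands flat on the bench, let go (height (world z) of tray_top below 0.005 m and angle between tray_top's own z axis and vertical below 0.06 rad and contact force between the fingers and tray_top below 0.1 N and linear speed of tray_top below 0.02 m/s and angular speed of tray_top below 0.1 rad/s), for 0.2 s.
2. the tall plate is lifted clear of the rack (z of plate in the frame of rack above 0.045 m), for 0.1 s.
At the end, for the whole second after the job is handed in: The top tray stands flat on the bench, its long side within 0.2 rad (11 degrees) of parallel to the bar; the tall plate's lower edge rests level (within 4 degrees) inside that tray, on its floor, and the plate leans against the rail, 15 to 48 degrees from upright; both are at rest (height (world z) of tray_top below 0.005 m and angle between tray_top's own z axis and vertical below 0.06 rad and angle between the y axis of tray_top and the y axis of rail, either way round below 0.2 rad and x of plate in the frame of tray_top between -0.03 and 0.03 m and y of plate in the frame of tray_top between -0.03 and 0.03 m and z of plate in the frame of tray_top between 0 and 0.016 m and angle between plate's own z axis and vertical between 0.26 and 0.84 rad and angle between plate's own y axis and vertical above 1.5 rad and contact force between plate and rail above 0.1 N and contact force between plate and tray_top above 0.3 N and linear speed of each of plate, tray_top below 0.02 m/s and angular speed of each of plate, tray_top below 0.1 rad/s); the robot touches nothing.
It fails at once if another tray of the pile is shifted by more than 20 mm (distance of any of tray_middle, tray_bottom from where it was at the start of the episode above 0.02 m).
It fails at once if the short plate is shifted by more than 20 mm (distance of short_plate from where it was at the start of the episode above 0.02 m).
It fails at once if a bystander (beaker, bottle, tip box, timer, dishes) is shifted by more than 30 mm (distance of any of beaker, bottle, tip_box, timer, dishes from where it was at the start of the episode above 0.03 m).
It also fails if it takes over 59 s, if anything falls off the work surface, if the arm or the gripper's body presses on something with over 40 N, if the wrist force passes 120 N, or if a joint passes its speed limit or range.

## Robot

A 7-joint arm with a two-finger parallel gripper is mounted at the origin on the work surface. World frame = base frame: x ahead of the robot, y to its left, z up, the work surface at z = 0. Lengths are in m, angles in degrees, forces in N, time in s.
With the tool pointing down it reaches from about 0.425 to 0.875 m from the base axis. Payload 4.7 kg.
Tool frame: the origin (TCP) lies on the centre line of the jaws, within the pads' length; the fingertips stand 17 mm ahead of it and the grasp point (between the pads) lies 2 mm behind it; z points along the fingers, y is the line along which they close (so a half turn about z gives the same grasp; the last joint's range is limited). The gripper opens to 87 mm and grips with 3 to 60 N. Pads are 19 mm wide; open, the fingers measure 117 mm over their backs; the gripper's body (75 mm by 190 mm) begins 51 mm behind the grasp point.
Start: joints at [71.454, 18.392, -4.016, 83.108, 1.295, 78.541, -3.26], TCP at [0.215, -0.613, 0.24] pointing down, gripper open.
Joint ranges: [-163.93, 163.93], [-17.29, 119.83], [-79.2, 71.16], [3.27, 140.29], [-89.18, 269.18], [5.43, 117.66], [-154.24, 154.24]. Speed limits (degrees/s): [147.25, 147.25, 180, 180, 180, 180, 180].

## Interface

Orientations are given as [roll, pitch, yaw] about the fixed x, y, z axes, in that order (R = Rz(yaw) Ry(pitch) Rx(roll)).
In Python, from cell import env, read_camera gives the robot as it stands.
- The arm moves only by the shell command python3 -m jog 'ROWS' [FORCE]. ROWS is JSON, a list of rows, each a list of 5 numbers: the opening, from 0 (shut) to 1 (fully open), then the shift along the tool's x, y, z each as a share of 0.02 m, from -1 to 1, then the turn about the tool's z as a share of 45 degrees, from -1 to 1. In form: [[gripper, x, y, z, yaw], ...]. A call has 1 to 12 rows; each row shifts and turns the commanded pose from where the row before left it, along the tool's axes as they then stand; what a row does not reach is not made up. A row lasts 1/12 s, in which the tool goes at most 41.7 mm and 7.16 degrees, less where a joint would pass 70% of its speed; a pose out of reach is approached as far as the arm can. A call with a number of a shift or a turn outside -1 to 1 is refused whole. A call with a gripper value outside its range is refused whole. The fingers move at their own pace and stop on an object; FORCE is the grip in N (left out, the last holds). Time passes only in rows, so rows that do not move let the fingers close. It gives the time, the measured TCP pose, the force, the opening and the grip force at its end, in the units of the state.
- env.get_obs(): the state, without advancing time (a new reading comes with each control period).
- read_camera(name): name is "scene" or "top"; returns a dict with "color" (480x640x3 uint8, red, green, blue), "range_z" (480x640 float32, m along the optical axis (not along the pixel's ray), 0 where there is no reading), "mtx" (3x3 intrinsics, pixels), "k1" (the pictures are not rectified: a ray, as slopes to the right and down, at radius r is drawn at 1 + k1 r^2 times it, then the intrinsics apply), "world_from_camera" (4x4, takes a point from camera to world coordinates). Camera axes: x right, y down, z forward; pixel columns grow to the right and rows downward; lengths in m; the calibration is good to about 2 mm. A picture is of the moment at which its call begins.
- env.sign_off(): hands the job in; it is judged then, once.
The state is a dict: "time_s": time; "qpos": joint angles; "joint_velocities": joint speeds; "effort": joint torques, N m; "tool_pos": TCP position; "tool_rot": TCP orientation; "force": force on the tool from outside, world axes, zero at the start; "wrist_torque": the same for the moment, N m; "grip_width": finger opening in m; "grasp_force": force on a finger pad.
Only numpy, scipy, OpenCV 4.12 (cv2) and the standard library are available. Lean on these libraries where they do the work, as an engineer would, in place of code of your own. Each camera call takes 0.05 s, during which the arm holds its last target. There are 200 camera calls.

## Working session

There is one attempt and no reset: what is moved stays moved. The work goes in short steps, Python scripts to look and compute and a shell command to move; the robot and the scene stay as the last step left them, time stands still between calls to the robot, and variables do not carry over. Pictures are saved under pics/ and viewed, at most 10 in all, crops included, and the job is handed in when it is done.

```bash
mkdir -p pics; ls
cat > h.py <<'E'
import numpy as np,cv2
from cell import env,read_camera
def cloud(c):
    h,w=c["range_z"].shape
    v,u=np.mgrid[0:h,0:w]
    K=c["mtx"];k=c["k1"]
    d=np.array([k,0,0,0],float)
    p=cv2.undistortPoints(np.stack([u.ravel(),v.ravel()],1).astype(np.float64)[:,None],K,d)[:,0]
    z=c["range_z"].ravel().astype(float)
    P=np.c_[p*z[:,None],z,np.ones_like(z)]@c["world_from_camera"].T
    P=P[:,:3].reshape(h,w,3);P[c["range_z"]==0]=np.nan
    return P
E
python3 - <<'E'
from h import *
import pickle
o=env.get_obs();print(o)
for n in("scene","top"):
    c=read_camera(n);cv2.imwrite(f"pics/{n}0.png",c["color"][...,::-1]);pickle.dump(c,open(n+".pkl","wb"))
    print(n,c["k1"],c["mtx"].tolist(),np.round(c["world_from_camera"],3).tolist(),(c["range_z"]==0).mean())
E
```

```text
pics
{'time_s': 0.0, 'qpos': array([71.45403009, 18.43732906, -4.01562745, 83.17632847,  1.29724128,
       78.53939382, -3.25938168]), 'joint_velocities': array([-0.06981592,  0.065578  , -0.08663323, -0.07094178, -0.03050568,
       -0.05429886, -0.1119918 ]), 'effort': array([-1.91778163e-04, -4.91289461e+01, -4.03922852e-01, -3.12528849e+01,
       -6.40218286e-02,  4.39026486e-02,  1.86454999e-04]), 'tool_pos': array([ 0.21517893, -0.61279471,  0.23846862]), 'tool_rot': array([-1.79892317e+02,  7.94384132e-03,  1.93569153e+01]), 'force': array([ 0.70195322,  0.02484331, -0.16342041]), 'wrist_torque': array([-0.03556322, -0.02947151, -0.043408  ]), 'grasp_force': 0.0, 'grip_width': 0.08728045421488109}
scene -0.0804316534902113 [[436.8265185978069, 0.0, 324.55403696687995], [0.0, 436.8265185978069, 234.09530247308334], [0.0, 0.0, 1.0]] [[0.855, 0.334, -0.396, 0.932], [0.518, -0.539, 0.664, -0.61], [0.009, -0.773, -0.634, 0.769], [0.0, 0.0, 0.0, 1.0]] 0.004033203125
top -0.14206622969652336 [[555.7020734922712, 0.0, 323.8704869883554], [0.0, 555.7020734922712, 240.1140710720984], [0.0, 0.0, 1.0]] [[0.0, -0.983, 0.184, 0.288], [-1.0, -0.004, -0.02, 0.078], [0.021, -0.184, -0.983, 1.41], [0.0, 0.0, 0.0, 1.0]] 0.0040885416666666665
```

View pics/scene0.png

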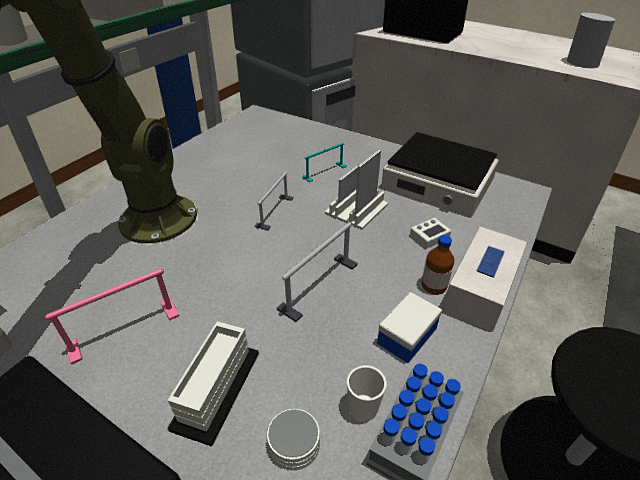

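View pics/top0.png

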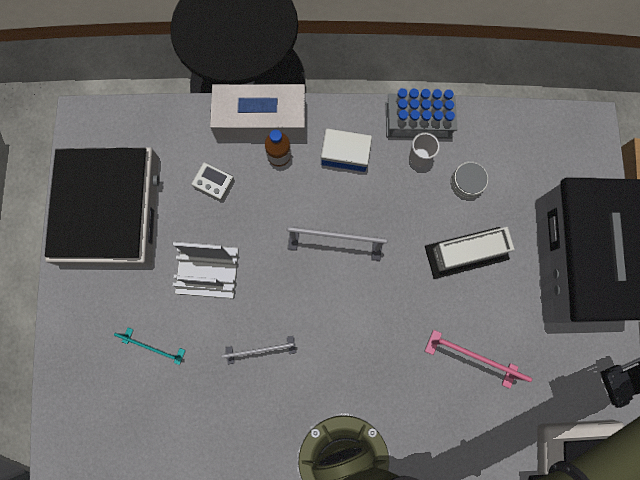

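The scene shows the large grey rail (top px 289-385, 232-252), the tray pile (top px ~430-513, 230-275), and the rack with two plates (top px 175-238, 243-297). The small grey, pink and turquoise rails are look-alikes.

Run:
```python
from h import *
import pickle
C={n:pickle.load(open(n+".pkl","rb")) for n in("scene","top")}
P={n:cloud(C[n]) for n in C}
def roi(n,u0,u1,v0,v1,z0,z1):
    p=P[n][v0:v1,u0:u1].reshape(-1,3);return p[(p[:,2]>z0)&(p[:,2]<z1)]
def rep(t,p):
    if len(p)<5: print(t,len(p));return
    r=cv2.minAreaRect(p[:,:2].astype(np.float32)*1000);print(t,len(p),"med",np.round(np.median(p,0),3),"rect",np.round(r[0],1),np.round(r[1],1),round(r[2],1), "zmax",round(np.percentile(p[:,2],98),3))
q=P["top"][300:320,300:400].reshape(-1,3);print("bench z",np.nanmedian(q[:,2]))
rep("pile rim top",roi("top",415,525,215,285,.078,.11));rep("pile rim scene",roi("scene",160,270,310,450,.082,.11))
rep("pile all top",roi("top",415,525,215,285,.005,.11));
rep("bar top",roi("top",280,395,220,262,.105,.14));rep("bar scene",roi("scene",270,370,215,330,.108,.14))
rep("feet top",roi("top",280,395,220,270,.004,.03))
rep("rack base top",roi("top",165,250,230,310,.005,.03))
rep("cheeks top",roi("top",165,250,230,310,.032,.048))
rep("tall top",roi("top",165,250,230,310,.165,.21));rep("short top",roi("top",165,250,230,310,.09,.125))
rep("tall scene",roi("scene",320,400,145,230,.13,.21))
rep("tallhi scene",roi("scene",320,400,145,230,.18,.21))
rep("short+ scene",roi("scene",320,400,145,230,.095,.122))
for n,b in dict(bottle=(262,295,125,170),box=(318,374,127,175),timer=(190,236,160,202),beaker=(408,442,130,174),dishes=(450,492,158,202),ghost=(220,300,335,365)).items(): rep(n,roi("top",*b,.02,.25))
rep("balance",roi("top",40,165,140,270,.02,.25))
```

```text
bench z -0.0005792229901074863
pile rim top 534 med [ 0.521 -0.324  0.092] rect [ 520.2 -323.2] [ 59.1 180.8] 14.0 zmax 0.099
pile rim scene 1327 med [ 0.525 -0.341  0.092] rect [ 520.9 -325. ] [ 63.  182.3] 14.0 zmax 0.096
pile all top 2922 med [ 0.513 -0.314  0.069] rect [ 528.7 -333.8] [181.7 295.7] 0.5 zmax 0.096
bar top 517 med [0.541 0.02  0.124] rect [542.   21.1] [241.5  13.6] 82.9 zmax 0.129
bar scene 486 med [0.544 0.    0.123] rect [544.9  17.6] [240.5  13.3] 83.2 zmax 0.127
feet top 476 med [0.531 0.023 0.006] rect [539.8  14. ] [128.3 295.3] 0.2 zmax 0.016
rack base top 1610 med [0.465 0.344 0.01 ] rect [474.3 349.4] [204.2 221.9] 0.5 zmax 0.027
cheeks top 623 med [0.45  0.339 0.039] rect [470.1 348.6] [153.6  95.2] 86.6 zmax 0.046
tall top 260 med [0.501 0.336 0.188] rect [503.1 337.3] [110.1   9.7] 86.0 zmax 0.194
short top 284 med [0.439 0.345 0.113] rect [467.3 340. ] [113.7  71. ] 87.4 zmax 0.122
tall scene 476 med [0.508 0.327 0.165] rect [505.9 336.5] [115.5  11.9] 86.5 zmax 0.191
tallhi scene 126 med [0.507 0.328 0.189] rect [505.2 334.4] [110.2  11.6] 85.1 zmax 0.192
short+ scene 443 med [0.505 0.348 0.105] rect [486.8 340.3] [116.3 473.4] 5.1 zmax 0.121
bottle 1024 med [0.774 0.165 0.091] rect [789.7 168.3] [85.5 87.1] 1.9 zmax 0.152
box 1681 med [ 0.777 -0.006  0.066] rect [784.2  -6.4] [123.1  84.8] 80.5 zmax 0.072
timer 914 med [0.702 0.339 0.03 ] rect [702.9 339.4] [92.7 72.2] 64.4 zmax 0.037
beaker 610 med [ 0.791 -0.21   0.063] rect [ 797.1 -219.3] [ 90.5 101.9] 88.6 zmax 0.092
dishes 956 med [ 0.707 -0.329  0.046] rect [ 710.5 -332.6] [87.  91.2] 45.0 zmax 0.052
ghost 268 med [0.272 0.205 0.089] rect [271.6 207. ] [ 10.1 171.5] 9.5 zmax 0.094
balance 12329 med [0.616 0.602 0.096] rect [629.2 611.3] [264.9 305.9] 88.8 zmax 0.102
```

```bash
cat >> h.py <<'E'
def go(x,y,z,yaw):
    o=env.get_obs();p=o["tool_pos"];a=np.radians(o["tool_rot"][2]);d=np.array([x,y,z])-p
    t=np.array([np.cos(a)*d[0]+np.sin(a)*d[1],np.sin(a)*d[0]-np.cos(a)*d[1],-d[2]])/.02
    print("t",round(o["time_s"],2),"pos",np.round(p,4),"rot",np.round(o["tool_rot"],1),"units xyz",np.round(t,2),"yaw",round(-((yaw-o["tool_rot"][2]+180)%360-180)/45,3),"F",np.round(o["force"],1),"w",round(o["grip_width"],4),"g",round(o["grasp_force"],1))
E
python3 - <<'E'
from h import *
import pickle
P=cloud(pickle.load(open("top.pkl","rb")))
q=P[175:330,530:640].reshape(-1,3);q=q[q[:,2]>.03]
print(np.nanmin(q,0),np.nanmax(q,0),np.nanmedian(q,0))
go(.4995,-.2415,.24,14)
E
```

```text
[ 0.33072978 -0.71311202  0.03004058] [ 0.66945386 -0.50899568  0.2214045 ] [ 0.50008622 -0.56689441  0.20002114]
t 0.1 pos [ 0.2152 -0.6128  0.2386] rot [-179.9    0.    19.4] units xyz [ 19.56 -12.81  -0.07] yaw 0.119 F [-0.1 -0.7  0.2] w 0.0871 g 0.0
```

```bash
python3 -m jog '[[1,0,0,-1,0],[1,0,-0.5,-1,0],[1,0.5,-1,-1,0],[1,0.8,-1,0,0],[1,0.9,-1,0,0],[1,1,-1,0,0],[1,1,-1,0,0],[1,1,-1,0,0],[1,1,-1,0,0],[1,1,-1,0,0],[1,1,-1,0,0],[1,1,-1,0,0]]' 20; python3 -m jog '[[1,1,-1,0,0],[1,1,-1,0,0],[1,1,-0.3,0,0],[1,1,0,0,0],[1,1,0,0,0],[1,1,0,0,0],[1,1,0,0,0],[1,1,0,0,0],[1,1,0,0,0],[1,1,0,0,0],[1,0.6,0,0,0.119],[1,0,0,0,0]]'; python3 -c "
from h import *
go(.4995,-.2415,.092,14)"
```

```text
time_s: 1.1
tool_pos: [0.3196, -0.3526, 0.2992]
tool_rot: [-180.0, 0.0, 19.4]
force: [0.1, -0.1, 0.6]
grip_width: 0.087
grasp_force: 0.0
time_s: 2.1
tool_pos: [0.5061, -0.2384, 0.2987]
tool_rot: [-179.9, -0.0, 14.1]
force: [-0.2, 0.1, 0.1]
grip_width: 0.0871
grasp_force: 0.0
t 2.1 pos [ 0.5061 -0.2384  0.2987] rot [-179.9   -0.    14.1] units xyz [-0.36  0.07 10.33] yaw 0.002 F [-0.2  0.1  0.1] w 0.0871 g 0.0
```

```bash
python3 -m jog '[[1,-0.36,0.07,1,0],[1,0,0,1,0],[1,0,0,1,0],[1,0,0,1,0],[1,0,0,1,0],[1,0,0,1,0],[1,0,0,1,0],[1,0,0,1,0],[1,0,0,1,0],[1,0,0,0.5,0],[1,0,0,0.5,0],[1,0,0,0.3,0]]'; python3 -m jog '[[1,0,0,0,0],[0.5,0,0,0,0],[0,0,0,0,0],[0,0,0,0,0],[0,0,0,0,0],[0,0,0,0,0],[0,0,0,0,0],[0,0,0,0,0],[0,0,0,0,0],[0,0,0,0,0],[0,0,0,0,0],[0,0,0,0,0]]' 25
```

```text
time_s: 3.1
tool_pos: [0.4969, -0.2439, 0.0927]
tool_rot: [-180.0, 0.1, 14.0]
force: [-0.7, 0.5, 0.0]
grip_width: 0.0872
grasp_force: 0.0
time_s: 4.1
tool_pos: [0.4975, -0.2436, 0.0935]
tool_rot: [180.0, 0.0, 14.0]
force: [-0.1, -0.3, 0.3]
grip_width: 0.0213
grasp_force: 0.0
```

```bash
python3 -m jog '[[0,0,0,0,0],[0,0,0,0,0],[0,0,0,0,0],[0,0,0,0,0],[0,0,0,0,0],[0,0,0,0,0]]' 25; python3 -m jog '[[0,0,0,-0.2,0],[0,0,0,-0.3,0],[0,0,0,-0.4,0],[0,0,0,-0.5,0],[0,0,0,-0.6,0],[0,0,0,-0.8,0],[0,0,0,-1,0],[0,0,0,-1,0],[0,0,0,-1,0],[0,0,0,0,0]]'
python3 - <<'E'
from h import *
go(.611,.096,.15,-7)
c=read_camera("scene");cv2.imwrite("pics/lift.png",c["color"][...,::-1])
P=cloud(c);p=P[280:460,150:300].reshape(-1,3)
q=p[(p[:,2]>.13)&(p[:,2]<.19)];print(len(q),np.nanmax(q,0),np.nanmin(q,0))
E
```

```text
time_s: 4.6
tool_pos: [0.4975, -0.2436, 0.0935]
tool_rot: [-180.0, 0.0, 14.0]
force: [-0.1, 1.3, 0.3]
grip_width: 0.01
grasp_force: 25.0
time_s: 5.43
tool_pos: [0.5001, -0.2446, 0.2153]
tool_rot: [179.6, -0.4, 14.0]
force: [0.7, 0.4, 0.6]
grip_width: 0.0095
grasp_force: 25.0
t 5.43 pos [ 0.5001 -0.2446  0.2153] rot [179.6  -0.4  14. ] units xyz [  9.5  -15.18   3.26] yaw 0.467 F [0.7 0.4 0.6] w 0.0095 g 25.0
4 [ 0.56544281 -0.25236536  0.18967515] [ 0.53360453 -0.38082478  0.18819776]
```

View pics/lift.png

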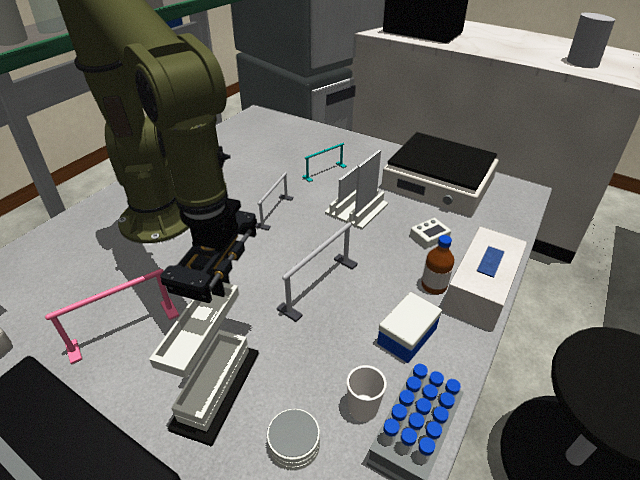

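Only the top tray is in the gripper (px ~150-238, 285-370), roughly level. The rest of the pile stays. Carrying it over to the rail.

```bash
python3 -m jog '[[0,0.2,-0.4,0,0],[0,0.4,-0.7,0,0],[0,0.6,-1,0,0],[0,0.6,-1,0,0],[0,0.6,-1,0,0],[0,0.6,-1,0,0],[0,0.6,-1,0,0],[0,0.6,-1,0,0],[0,0.6,-1,0,0],[0,0.6,-1,0,0],[0,0.6,-1,0,0],[0,0.6,-1,0,0]]'; python3 -m jog '[[0,0.7,-1,0,0],[0,0.7,-1,0,0],[0,0.7,-1,0,0],[0,0.7,-0.7,0,0],[0,0.5,-0.4,0,0],[0,0.2,0,0,0],[0,0,0,0,0.12],[0,0,0,0,0.12],[0,0,0,0,0.12],[0,0,0,0,0.107],[0,0,0,0,0],[0,0,0,0,0]]'
python3 - <<'E'
from h import *
go(.611,.096,.035,-7)
c=read_camera("top");cv2.imwrite("pics/over.png",c["color"][...,::-1])
P=cloud(c);h=P[...,2];m=((h>.195)&(h<.225)&(P[...,0]>.5)&(P[...,0]<.75)&(P[...,1]<.03)&(P[...,1]>-.15));p=P[m]
print(len(p),np.median(p,0));r=cv2.minAreaRect(p[:,:2].astype(np.float32)*1000);print(r)
print(np.polyfit(p[:,1],p[:,2],1))
E
```

```text
time_s: 6.48
tool_pos: [0.571, 0.0057, 0.208]
tool_rot: [-179.9, 0.1, 14.0]
force: [1.2, -0.1, -2.2]
grip_width: 0.0099
grasp_force: 25.0
time_s: 7.48
tool_pos: [0.6198, 0.0989, 0.209]
tool_rot: [179.9, 0.0, -7.0]
force: [-0.1, 0.1, -2.6]
grip_width: 0.0098
grasp_force: 25.0
t 7.48 pos [0.6198 0.0989 0.209 ] rot [179.9   0.   -7. ] units xyz [-0.42  0.2   8.7 ] yaw 0.001 F [-0.1  0.1 -2.6] w 0.0098 g 25.0
265 [ 0.6111109  -0.06208089  0.20703993]
((604.5125122070312, -37.18767166137695), (74.13373565673828, 62.181121826171875), 84.1956787109375)
[-0.03290696  0.2045204 ]
```

View pics/over.png

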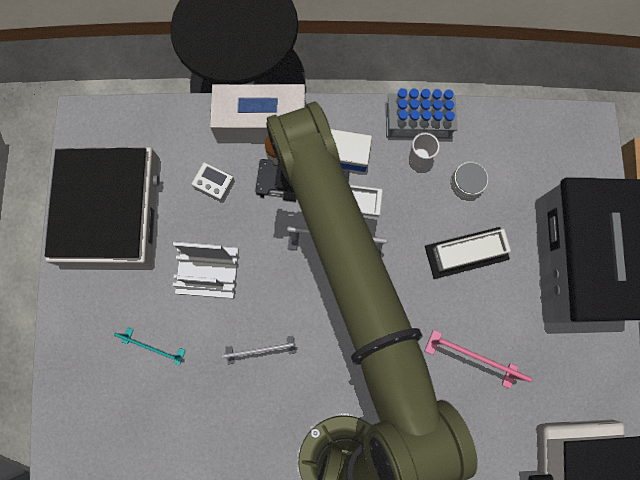

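```bash
python3 -m jog '[[0,-0.42,0.2,0,0],[0,0,0,0.5,0],[0,0,0,1,0],[0,0,0,1,0],[0,0,0,1,0],[0,0,0,1,0],[0,0,0,1,0],[0,0,0,1,0],[0,0,0,1,0],[0,0,0,0.7,0],[0,0,0,0.4,0],[0,0,0,0,0]]'; python3 -m jog '[[0,0,0,0.1,0],[0,0,0,0.1,0],[0,0,0,0,0]]'; python3 -c "
from h import *
go(.611,.096,.03,-7)"
```

```text
time_s: 8.53
tool_pos: [0.6095, 0.0968, 0.0353]
tool_rot: [179.9, 0.2, -7.0]
force: [0.4, -0.7, -1.9]
grip_width: 0.0096
grasp_force: 25.0
time_s: 8.78
tool_pos: [0.6118, 0.0974, 0.0344]
tool_rot: [-180.0, -0.1, -7.0]
force: [1.2, 0.2, -1.6]
grip_width: 0.0098
grasp_force: 25.0
t 8.78 pos [0.6118 0.0974 0.0344] rot [-1.8e+02 -1.0e-01 -7.0e+00] units xyz [-0.03  0.07  0.22] yaw -0.0 F [ 1.2  0.2 -1.6] w 0.0098 g 25.0
```

```bash
python3 -m jog '[[0,0,0,0.15,0],[0,0,0,0.1,0],[0,0,0,0,0]]'; python3 -m jog '[[0,0,0,0.1,0],[0,0,0,0,0]]'
```

```text
time_s: 9.03
tool_pos: [0.6119, 0.0973, 0.0296]
tool_rot: [180.0, -0.1, -7.0]
force: [-1.6, 0.7, 3.6]
grip_width: 0.0098
grasp_force: 25.0
time_s: 9.2
tool_pos: [0.6119, 0.0974, 0.0294]
tool_rot: [179.9, -0.1, -7.0]
force: [-5.6, -1.2, 13.9]
grip_width: 0.0097
grasp_force: 25.0
```

```bash
python3 -m jog '[[0.3,0,0,-0.05,0],[0.4,0,0,0,0],[0.5,0,0,0,0],[0.5,0,0,0,0],[0.5,0,0,0,0],[0.5,0,0,0,0],[0.5,0,0,-0.3,0],[0.5,0,0,-0.6,0],[0.5,0,0,-1,0],[0.5,0,0,-1,0],[1,0,0,-1,0],[1,0,0,-1,0]]'; python3 -m jog '[[1,0,0,-1,0],[1,0,0,-1,0],[1,0,0,-1,0],[1,0,0,-1,0],[1,0,0,-1,0],[1,0,0,-1,0],[1,0,0,-1,0],[1,0,0,0,0]]'
python3 - <<'E'
from h import *
go(.504,.336,.30,-4)
c=read_camera("scene");cv2.imwrite("pics/set.png",c["color"][...,::-1])
for n in ("scene","top"):
    P=cloud(read_camera(n))
    m=(P[...,2]>.022)&(P[...,2]<.036)&(P[...,0]>.565)&(P[...,0]<.70)&(P[...,1]<.12)&(P[...,1]>-.1);p=P[m]
    print(n,len(p),cv2.minAreaRect(p[:,:2].astype(np.float32)*1000))
E
```

```text
time_s: 10.2
tool_pos: [0.6114, 0.0975, 0.1278]
tool_rot: [-180.0, -0.1, -7.0]
force: [0.6, 0.3, -0.3]
grip_width: 0.0502
grasp_force: 0.0
time_s: 10.87
tool_pos: [0.6131, 0.0983, 0.2716]
tool_rot: [-179.9, -0.5, -7.0]
force: [-0.1, -0.1, 0.5]
grip_width: 0.0863
grasp_force: 0.0
t 10.87 pos [0.6131 0.0983 0.2716] rot [-179.9   -0.5   -7. ] units xyz [ -6.86 -11.13  -1.42] yaw -0.067 F [-0.1 -0.1  0.5] w 0.0863 g 0.0
scene 601 ((604.09716796875, 12.261543273925781), (182.76593017578125, 63.441917419433594), 82.37995147705078)
top 116 ((602.5636596679688, 14.881477355957031), (180.5963134765625, 56.95022201538086), 84.35244750976562)
```

View pics/set.png

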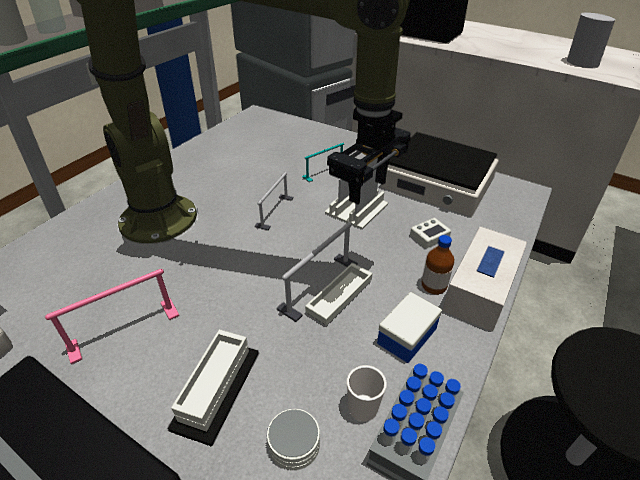

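```bash
python3 -m jog '[[1,-0.3,-0.6,-0.5,0],[1,-0.6,-1,-0.5,0],[1,-0.7,-1,0,0],[1,-0.7,-1,0,0],[1,-0.7,-1,0,0],[1,-0.7,-1,0,0],[1,-0.7,-1,0,0],[1,-0.7,-1,0,0],[1,-0.7,-1,0,0],[1,-0.7,-1,0,0],[1,-0.6,-1,0,0],[1,-0.4,-0.5,0,0]]'; python3 -c "
from h import *
go(.504,.336,.30,-94);go(.504,.336,.3,86);print(env.get_obs()['qpos'])"
```

```text
time_s: 12.02
tool_pos: [0.4862, 0.3398, 0.2854]
tool_rot: [-179.9, 0.1, -6.7]
force: [0.5, 0.3, 0.6]
grip_width: 0.0869
grasp_force: 0.0
t 12.02 pos [0.4862 0.3398 0.2854] rot [-1.799e+02  1.000e-01 -6.700e+00] units xyz [ 0.91  0.08 -0.73] yaw 1.939 F [0.5 0.3 0.6] w 0.0869 g 0.0
t 12.02 pos [0.4862 0.3398 0.2854] rot [-1.799e+02  1.000e-01 -6.700e+00] units xyz [ 0.91  0.08 -0.73] yaw -2.061 F [0.5 0.3 0.6] w 0.0869 g 0.0
[  -0.61881684   14.9130996   -44.28066968   86.3251485    10.30328132
   83.02341891 -141.92070795]
```

```bash
python3 -m jog '[[1,0.9,0.08,0,0.15],[1,0,0,0,0.15],[1,0,0,0,0.15],[1,0,0,0,0.15],[1,0,0,0,0.15],[1,0,0,0,0.15],[1,0,0,0,0.15],[1,0,0,0,0.15],[1,0,0,0,0.15],[1,0,0,0,0.15],[1,0,0,0,0.15],[1,0,0,0,0.15]]'; python3 -m jog '[[1,0,0,0,0.139],[1,0,0,0,0],[1,0,0,0,0]]'
python3 - <<'E'
from h import *
print(env.get_obs()['qpos'].round(0))
go(.504,.336,.16,-94)
for n in ("scene",):
    P=cloud(read_camera(n))
    m=(P[...,2]>.12)&(P[...,2]<.2)&(abs(P[...,0]-.503)<.03)&(abs(P[...,1]-.336)<.08);p=P[m]
    print(n,len(p),p.max(0) if len(p) else 0,cv2.minAreaRect(p[:,:2].astype(np.float32)*1000))
E
```

```text
time_s: 13.02
tool_pos: [0.5045, 0.3249, 0.2374]
tool_rot: [174.3, 1.1, -46.9]
force: [1.1, -0.9, -3.6]
grip_width: 0.087
grasp_force: 0.0
time_s: 13.27
tool_pos: [0.5091, 0.3251, 0.2321]
tool_rot: [173.7, 0.7, -52.2]
force: [0.6, -0.8, -0.5]
grip_width: 0.0873
grasp_force: 0.0
[ -84.   33.   71.   87.  -29.   88. -154.]
t 13.27 pos [0.5091 0.3251 0.2321] rot [173.7   0.7 -52.2] units xyz [-0.59 -0.13  3.6 ] yaw 0.93 F [ 0.6 -0.8 -0.5] w 0.0873 g 0.0
scene 542 [0.51458709 0.39279368 0.19245781] ((506.1888427734375, 334.9458923339844), (116.27269744873047, 11.393240928649902), 85.41485595703125)
```

```bash
python3 -m jog '[[1,0,0,-0.5,-0.1],[1,0,0,-0.5,-0.15],[1,0,0,-0.5,-0.15],[1,0,0,-0.5,-0.15],[1,0,0,0,-0.15],[1,0,0,0,-0.15],[1,0,0,0,-0.15],[1,0,0,0,-0.15],[1,0,0,0,-0.15],[1,0,0,0,-0.15]]'
python3 - <<'E'
from h import *
print(env.get_obs()['qpos'].round(0))
go(.504,.336,.28,86)
E
```

```text
time_s: 14.15
tool_pos: [0.5174, 0.3201, 0.2769]
tool_rot: [178.4, 5.6, 12.7]
force: [-0.8, 0.7, -1.3]
grip_width: 0.0869
grasp_force: 0.0
[-76.  24.  57.  83. -19.  90. -96.]
t 14.15 pos [0.5174 0.3201 0.2769] rot [178.4   5.6  12.7] units xyz [-0.48 -0.92 -0.15] yaw -1.63 F [-0.8  0.7 -1.3] w 0.0869 g 0.0
```

```bash
python3 -m jog '[[1,-0.2,-0.5,0,-0.14],[1,-0.28,-0.42,0,-0.14],[1,0,0,0,-0.14],[1,0,0,0,-0.14],[1,0,0,0,-0.14],[1,0,0,0,-0.14],[1,0,0,0,-0.14],[1,0,0,0,-0.14],[1,0,0,0,-0.14],[1,0,0,0,-0.14],[1,0,0,0,-0.14],[1,0,0,0,-0.09]]';python3 -m jog '[[1,0,0,0,0],[1,0,0,0,0]]'
python3 - <<'E'
from h import *
print(env.get_obs()['qpos'].round(0))
go(.505,.336,.16,86)
E
```

```text
time_s: 15.15
tool_pos: [0.5035, 0.3351, 0.2774]
tool_rot: [-175.1, 3.2, 86.2]
force: [-0.1, -0.1, 0.2]
grip_width: 0.087
grasp_force: 0.0
time_s: 15.32
tool_pos: [0.5028, 0.3363, 0.2768]
tool_rot: [-175.1, 3.2, 85.9]
force: [-0.9, 0.7, -0.3]
grip_width: 0.0871
grasp_force: 0.0
[-69.  20.  43.  83. -13.  89. -30.]
t 15.32 pos [0.5028 0.3363 0.2768] rot [-175.1    3.2   85.9] units xyz [-0.01  0.11  5.84] yaw -0.003 F [-0.9  0.7 -0.3] w 0.0871 g 0.0
```

The earlier turn ran into joint limits and left the tool tilted by about 6°. That is tolerable because the plate can tilt with it inside the loose slot, so I'm switching the helper to full-rotation maths.

```bash
cat >> h.py <<'E'
from scipy.spatial.transform import Rotation as R
def go(x,y,z,yaw):
    o=env.get_obs();p=o["tool_pos"];M=R.from_euler("xyz",o["tool_rot"],degrees=True).as_matrix()
    print("t",round(o["time_s"],2),"pos",np.round(p,4),"rot",np.round(o["tool_rot"],1),"units xyz",np.round(M.T@(np.array([x,y,z])-p)/.02,2),"yaw",round(-((yaw-o["tool_rot"][2]+180)%360-180)/45,3),"F",np.round(o["force"],1),"w",round(o["grip_width"],4),"g",round(o["grasp_force"],1),"up",np.round(M.T@[0,0,1],3),"toolz",np.round(M[:,2],3),"q",o["qpos"].round(0))
E
python3 -c "
from h import *
go(.515,.337,.277,86);go(.515,.337,.16,86)"
```

```text
t 15.32 pos [0.5028 0.3363 0.2768] rot [-175.1    3.2   85.9] units xyz [ 0.08  0.6  -0.07] yaw -0.003 F [-0.9  0.7 -0.3] w 0.0871 g 0.0 up [-0.056 -0.085 -0.995] toolz [-0.089 -0.05  -0.995] q [-69.  20.  43.  83. -13.  89. -30.]
t 15.32 pos [0.5028 0.3363 0.2768] rot [-175.1    3.2   85.9] units xyz [0.41 1.1  5.75] yaw -0.003 F [-0.9  0.7 -0.3] w 0.0871 g 0.0 up [-0.056 -0.085 -0.995] toolz [-0.089 -0.05  -0.995] q [-69.  20.  43.  83. -13.  89. -30.]
```

```bash
python3 -m jog '[[1,0.2,0.6,0,0],[1,0.03,0.07,0.8,0],[1,0.03,0.07,0.8,0],[1,0.03,0.07,0.8,0],[1,0.03,0.07,0.8,0],[1,0.03,0.07,0.8,0],[1,0.03,0.07,0.8,0],[1,0.03,0.07,0.8,0],[0.6,0,0,0.15,0],[0.4,0,0,0,0],[0.25,0,0,0,0],[0.25,0,0,0,0]]' 15; python3 -m jog '[[0.25,0,0,0,0],[0.25,0,0,0,0],[0.25,0,0,0,0],[0.25,0,0,0,0]]';python3 - <<'E'
from h import *
go(.515,.337,.16,86)
c=read_camera("scene");cv2.imwrite("pics/grip.png",cv2.resize(c["color"][100:260,280:480,::-1],None,fx=3,fy=3))
E
```

```text
time_s: 16.32
tool_pos: [0.5135, 0.34, 0.1596]
tool_rot: [-175.1, 3.3, 86.2]
force: [1.0, -0.3, 0.5]
grip_width: 0.068
grasp_force: 0.0
time_s: 16.65
tool_pos: [0.5126, 0.3402, 0.1584]
tool_rot: [-175.0, 3.3, 86.3]
force: [-0.7, 0.8, -0.2]
grip_width: 0.0422
grasp_force: 0.0
t 16.65 pos [0.5126 0.3402 0.1584] rot [-175.     3.3   86.3] units xyz [-0.16  0.12 -0.08] yaw 0.006 F [-0.7  0.8 -0.2] w 0.0422 g 0.0 up [-0.058 -0.088 -0.994] toolz [-0.091 -0.052 -0.994] q [-67.  25.  41.  90. -17.  77. -27.]
```

View pics/grip.png

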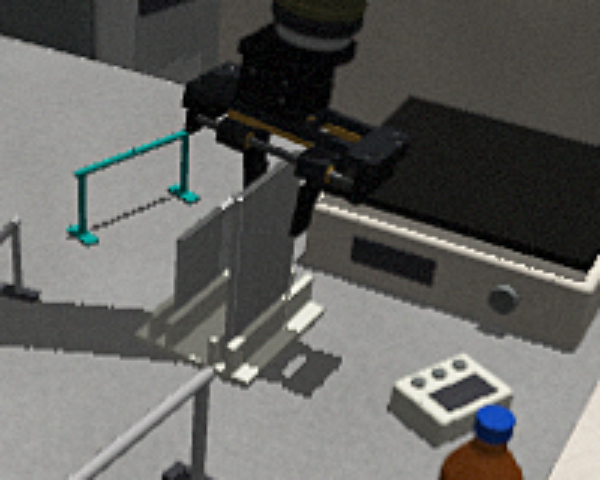

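The tall plate (crop px 230-295, 160-340) sits between the fingers. Closing.

```bash
python3 -m jog '[[0,0,0,0,0],[0,0,0,0,0],[0,0,0,0,0],[0,0,0,0,0],[0,0,0,0,0],[0,0,0,0,0],[0,0,0,0,0],[0,0,0,0,0]]' 30; python3 -m jog '[[0,-0.01,-0.02,-0.2,0],[0,-0.02,-0.04,-0.4,0],[0,0,0,0,0]]'
```

```text
time_s: 17.37
tool_pos: [0.5139, 0.3398, 0.158]
tool_rot: [-175.1, 3.3, 86.2]
force: [5.6, 0.3, -5.1]
grip_width: 0.0079
grasp_force: 30.0
time_s: 17.62
tool_pos: [0.5139, 0.3394, 0.1711]
tool_rot: [-175.1, 3.3, 86.2]
force: [4.4, -0.5, 0.3]
grip_width: 0.0076
grasp_force: 30.0
```

```bash
python3 -m jog '[[0,-0.03,-0.05,-0.6,0],[0,-0.05,-0.08,-0.9,0],[0,-0.05,-0.08,-0.9,0],[0,-0.05,-0.08,-0.9,0],[0,-0.05,-0.08,-0.9,0],[0,-0.05,-0.08,-0.9,0],[0,-0.05,-0.08,-0.9,0],[0,-0.05,-0.08,-0.9,0],[0,0,0,0,0]]'
python3 - <<'E'
from h import *
c=read_camera("scene");cv2.imwrite("pics/carry.png",c["color"][...,::-1])
P=cloud(c)
m=(P[...,2]>.14)&(P[...,2]<.29)&(abs(P[...,0]-.503)<.06)&(abs(P[...,1]-.336)<.09);p=P[m]
# plate plane via ransac-ish: SVD on lower part
q=p[(p[:,2]<.25)]
print(len(q),q.min(0),q.max(0)); n=np.linalg.svd(q-q.mean(0),full_matrices=False)[2][2];print("n",n.round(3),q.mean(0).round(3))
go(.625,.012,.31,83)
E
```

```text
time_s: 18.37
tool_pos: [0.5121, 0.3414, 0.312]
tool_rot: [-175.0, 3.2, 86.3]
force: [0.5, 0.7, -2.9]
grip_width: 0.0078
grasp_force: 30.0
577 [0.49349736 0.28038593 0.162466  ] [0.51587454 0.39693348 0.24976624]
n [-0.992  0.087  0.086] [0.507 0.329 0.208]
t 18.42 pos [0.5119 0.341  0.3099] rot [-174.9    3.2   86.3] units xyz [-16.03   6.75   0.31] yaw 0.074 F [ 0.6 -0.  -3.2] w 0.0077 g 30.0 up [-0.057 -0.089 -0.994] toolz [-0.092 -0.051 -0.994] q [-68.  21.  43.  78. -14.  93. -29.]
```

View pics/carry.png

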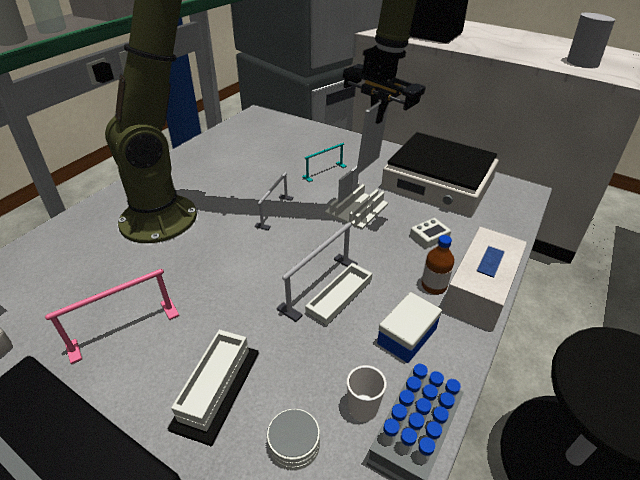

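The plate is held cleanly (px 358-385, 105-185), and the rack still holds the short plate. Carrying the tall plate to the tray.

```bash
python3 -m jog '[[0,-0.3,0.1,-0.2,0],[0,-0.6,0.25,0,0],[0,-0.9,0.4,0,0],[0,-1,0.43,0,0],[0,-1,0.43,0,0],[0,-1,0.43,0,0],[0,-1,0.43,0,0],[0,-1,0.43,0,0],[0,-1,0.43,0,0],[0,-1,0.43,0,0],[0,-1,0.43,0,0],[0,-1,0.43,0,0]]'; python3 -m jog '[[0,-1,0.43,0,0],[0,-1,0.43,0,0],[0,-1,0.43,0,0],[0,-1,0.43,0,0],[0,-0.8,0.43,0,0],[0,-0.4,0.3,0,0],[0,0,0,0,0.05],[0,0,0,0,0],[0,0,0,0,0]]'
python3 - <<'E'
from h import *
go(.631,.0145,.30,84)
P=cloud(read_camera("scene"));x,y,z=env.get_obs()["tool_pos"]
m=(P[...,2]>z-.15)&(P[...,2]<z-.05)&(abs(P[...,0]-x)<.06)&(abs(P[...,1]-y)<.09);q=P[m]
print(len(q),q.min(0).round(3),q.max(0).round(3)); n=np.linalg.svd(q-q.mean(0),full_matrices=False)[2][2];print("n",n.round(3),q.mean(0).round(3))
m=(P[...,2]>.022)&(P[...,2]<.036)&(P[...,0]>.565)&(P[...,0]<.70)&(P[...,1]<.12)&(P[...,1]>-.1);p=P[m]
print(len(p),cv2.minAreaRect(p[:,:2].astype(np.float32)*1000))
E
```

```text
time_s: 19.42
tool_pos: [0.5901, 0.1165, 0.3161]
tool_rot: [-174.8, 3.4, 86.2]
force: [-0.7, 0.5, -3.4]
grip_width: 0.0078
grasp_force: 30.0
time_s: 20.17
tool_pos: [0.6322, 0.0124, 0.3182]
tool_rot: [-175.0, 3.5, 84.1]
force: [0.5, 0.3, -2.5]
grip_width: 0.0078
grasp_force: 30.0
t 20.17 pos [0.6322 0.0124 0.3182] rot [-175.     3.5   84.1] units xyz [0.15 0.01 0.91] yaw 0.002 F [ 0.5  0.3 -2.5] w 0.0078 g 30.0 up [-0.061 -0.087 -0.994] toolz [-0.093 -0.052 -0.994] q [-40.  25.  50.  75. -15.  94.   2.]
1086 [ 0.612 -0.049  0.17 ] [0.638 0.064 0.268]
n [-0.988  0.126  0.088] [0.627 0.    0.221]
610 ((604.5526123046875, 11.609054565429688), (182.00160217285156, 62.911712646484375), 82.62992858886719)
```

```bash
python3 -m jog '[[0,0.18,0.04,0.5,0],[0,0.06,0.09,1,0],[0,0.06,0.09,1,0],[0,0.06,0.09,1,0],[0,0.06,0.09,1,0],[0,0.06,0.09,1,0],[0,0.05,0.07,0.8,0],[0,0.04,0.06,0.6,0],[0,0.02,0.04,0.4,0],[0,0.01,0.02,0.2,0],[0,0,0,0,0]]'
python3 - <<'E'
from h import *
go(.631,.0145,.158,84)
c=read_camera("scene");cv2.imwrite("pics/low.png",cv2.resize(c["color"][130:350,230:450,::-1],None,fx=2.7,fy=2.7))
E
```

```text
time_s: 21.13
tool_pos: [0.6332, 0.0152, 0.1673]
tool_rot: [-175.0, 3.5, 84.1]
force: [0.2, -0.2, -3.5]
grip_width: 0.0078
grasp_force: 30.0
t 21.13 pos [0.6332 0.0152 0.1673] rot [-175.     3.5   84.1] units xyz [-0.02 -0.07  0.47] yaw 0.002 F [ 0.2 -0.2 -3.5] w 0.0078 g 30.0 up [-0.062 -0.087 -0.994] toolz [-0.093 -0.052 -0.994] q [-40.  29.  48.  87. -18.  78.   4.]
```

View pics/low.png

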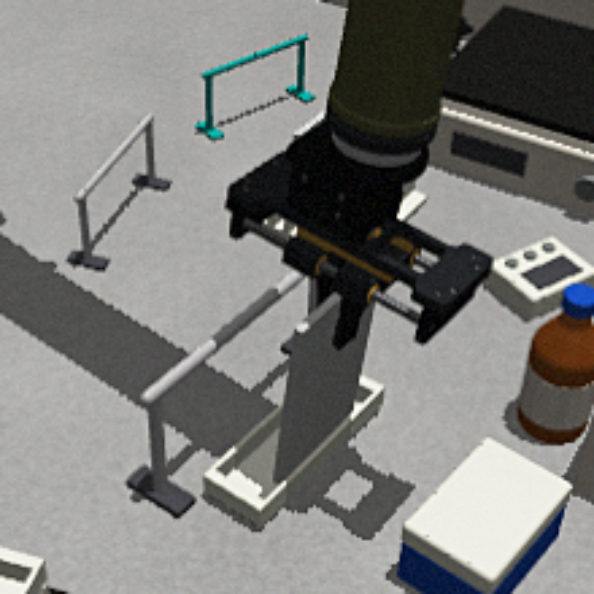

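The plate's lower edge is inside the tray, just behind the far wall (crop px 275-355, 410-480). Lowering to contact.

```bash
python3 -m jog '[[0,0.01,0.01,0.15,0],[0,0.01,0.01,0.15,0],[0,0,0,0,0]]'; python3 -m jog '[[0,0,0.01,0.1,0],[0,0,0,0,0]]';python3 -m jog '[[0,0,0.01,0.08,0],[0,0,0,0,0]]'
```

```text
time_s: 21.43
tool_pos: [0.6335, 0.0149, 0.162]
tool_rot: [-175.1, 3.5, 84.0]
force: [0.2, 1.1, -3.2]
grip_width: 0.0077
grasp_force: 30.0
time_s: 21.6
tool_pos: [0.6334, 0.0147, 0.1599]
tool_rot: [-175.1, 3.5, 84.0]
force: [-0.4, 0.3, -3.8]
grip_width: 0.0078
grasp_force: 30.0
time_s: 21.77
tool_pos: [0.6334, 0.0146, 0.1582]
tool_rot: [-175.1, 3.5, 84.0]
force: [-0.4, -0.5, -3.8]
grip_width: 0.0077
grasp_force: 30.0
```

```bash
python3 -m jog '[[0,0,0.01,0.08,0],[0,0,0,0,0]]';python3 -m jog '[[0,0,0.01,0.06,0],[0,0,0,0,0]]'
```

```text
time_s: 21.93
tool_pos: [0.6335, 0.0145, 0.1565]
tool_rot: [-175.1, 3.5, 84.0]
force: [0.4, -0.6, -3.5]
grip_width: 0.0079
grasp_force: 30.0
time_s: 22.1
tool_pos: [0.6337, 0.0144, 0.1559]
tool_rot: [-175.1, 3.5, 84.0]
force: [0.6, -0.9, -0.1]
grip_width: 0.0078
grasp_force: 30.0
```

```bash
python3 -m jog '[[0.12,0,0,0,0],[0.18,0,0,0,0],[0.25,0,0,0,0],[0.25,0,0,0,0],[0.25,0,0,0,0],[0.25,0,0,0,0]]'; python3 -m jog '[[0.3,-0.01,-0.02,-0.2,0],[0.3,0,-0.2,0,0],[0.3,0,-0.2,0.02,0],[0.3,0,-0.2,0.02,0],[0.3,0,-0.2,0.02,0]]'
python3 - <<'E'
from h import *
go(.631,.0145,.16,84)
P=cloud(read_camera("scene"));x,y,z=env.get_obs()["tool_pos"]
m=(P[...,2]>.04)&(P[...,2]<.13)&(P[...,0]>.58)&(P[...,0]<.68)&(P[...,1]>-.06)&(P[...,1]<.06);q=P[m]
n=np.linalg.svd(q-q.mean(0),full_matrices=False)[2][2];print(len(q),"n",n.round(3),q.mean(0).round(3))
E
```

```text
time_s: 22.6
tool_pos: [0.6338, 0.0145, 0.1556]
tool_rot: [-175.1, 3.5, 84.0]
force: [0.1, 0.1, -0.6]
grip_width: 0.021
grasp_force: 0.1
time_s: 23.02
tool_pos: [0.617, 0.0163, 0.1597]
tool_rot: [-175.1, 3.5, 84.0]
force: [0.9, -1.1, 0.1]
grip_width: 0.0261
grasp_force: 0.0
t 23.02 pos [0.617  0.0163 0.1597] rot [-175.1    3.5   84. ] units xyz [-0.02  0.7  -0.07] yaw 0.001 F [ 0.9 -1.1  0.1] w 0.0261 g 0.0 up [-0.061 -0.086 -0.994] toolz [-0.092 -0.052 -0.994] q [-42.  27.  48.  90. -17.  77.   3.]
773 n [-0.991  0.128  0.03 ] [0.626 0.001 0.086]
```

```bash
cat >> h.py <<'E'
def plate():
    P=cloud(read_camera("scene"))
    m=(P[...,2]>.04)&(P[...,2]<.13)&(P[...,0]>.565)&(P[...,0]<.68)&(P[...,1]>-.03)&(P[...,1]<.045);q=P[m]
    n=np.linalg.svd(q-q.mean(0),full_matrices=False)[2][2];n*=-np.sign(n[0]);m0=q.mean(0)
    s=np.sqrt(np.mean(((q-m0)@n)**2))
    print(len(q),"n",n.round(3),m0.round(3),"rms",s.round(4),"tilt",np.degrees(np.arcsin(-n[2])).round(1),"x at z=.012",(m0[0]-n[2]/n[0]*(.012-m0[2])).round(4))
    m=(P[...,2]>.022)&(P[...,2]<.036)&(P[...,0]>.62)&(P[...,0]<.66)&(abs(P[...,1])<.12);p=P[m];print("far rim x",np.median(p,0).round(3))
E
python3 -m jog '[[0.3,0,-0.2,0.02,0],[0.3,0,-0.2,0.02,0],[0.3,0,-0.2,0.02,0],[0.3,0,-0.2,0.02,0],[0.3,0,-0.2,0.02,0],[0.3,0,0,0,0]]'; python3 -c "
from h import *
plate();go(.631,.0145,.16,84)"
```

```text
time_s: 23.57
tool_pos: [0.5968, 0.0184, 0.1594]
tool_rot: [-175.0, 3.5, 84.0]
force: [-0.5, -0.1, 0.2]
grip_width: 0.0262
grasp_force: 0.2
692 n [-0.979  0.11  -0.172] [0.612 0.006 0.085] rms 0.0008 tilt 9.9 x at z=.012 0.6244
far rim x [0.628 0.021 0.029]
t 23.62 pos [0.5973 0.0184 0.1595] rot [-175.1    3.5   84.1] units xyz [-0.02  1.69 -0.17] yaw 0.001 F [-0.4  0.3  0.6] w 0.0259 g 0.1 up [-0.061 -0.086 -0.994] toolz [-0.092 -0.052 -0.994] q [-44.  25.  49.  94. -16.  76.   2.]
```

```bash
python3 -m jog '[[0.35,0,-0.15,0.01,0],[0.4,0,-0.2,0.02,0],[0.45,0,-0.2,0.02,0],[0.5,0,-0.2,0.02,0],[0.5,0,-0.2,0.02,0],[0.5,0,-0.2,0.02,0],[0.5,0,-0.2,0.02,0],[0.5,0,-0.2,0.02,0],[0.5,0,0,0,0]]'; python3 -c "
from h import *
plate();go(.631,.0145,.16,84)"
```

```text
time_s: 24.37
tool_pos: [0.5658, 0.0217, 0.1591]
tool_rot: [-175.0, 3.5, 84.1]
force: [-0.1, 0.4, -0.1]
grip_width: 0.0437
grasp_force: 0.3
930 n [-0.908  0.101 -0.408] [0.591 0.005 0.084] rms 0.0012 tilt 24.1 x at z=.012 0.624
far rim x [0.628 0.028 0.029]
t 24.42 pos [0.5662 0.0217 0.1592] rot [-175.1    3.5   84.1] units xyz [-0.02  3.24 -0.32] yaw 0.001 F [-0.4 -0.3  0.9] w 0.0438 g 0.5 up [-0.061 -0.086 -0.994] toolz [-0.092 -0.052 -0.994] q [-47.  21.  50.  98. -13.  74.  -0.]
```

```bash
python3 -m jog '[[0.5,0,-0.15,0.01,0],[0.5,0,-0.15,0.01,0],[0.5,0,-0.15,0.01,0],[0.55,0,-0.15,0.01,0],[0.6,0,-0.15,0.01,0],[0.6,0,-0.15,0.01,0],[0.6,0,-0.15,0.01,0],[0.6,0,-0.15,0.01,0],[0.6,0,-0.15,0.01,0],[0.6,0,-0.15,0.01,0],[0.6,0,0,0,0]]'
python3 - <<'E'
from h import *
plate();go(.631,.0145,.16,84)
c=read_camera("scene");cv2.imwrite("pics/lean.png",cv2.resize(c["color"][130:350,230:450,::-1],None,fx=2.7,fy=2.7))
E
```

```text
time_s: 25.33
tool_pos: [0.5363, 0.0247, 0.1598]
tool_rot: [-175.1, 3.5, 84.0]
force: [0.4, -0.3, 0.4]
grip_width: 0.0521
grasp_force: 0.0
869 n [-0.849  0.105 -0.518] [0.586 0.008 0.075] rms 0.0013 tilt 31.2 x at z=.012 0.6243
far rim x [0.629 0.024 0.028]
t 25.38 pos [0.5366 0.0247 0.1598] rot [-175.1    3.5   84.1] units xyz [-0.02  4.73 -0.42] yaw 0.001 F [-0.6  0.   0.3] w 0.052 g 0.0 up [-0.061 -0.085 -0.994] toolz [-0.091 -0.052 -0.994] q [-51.  16.  51. 102. -10.  73.  -3.]
```

View pics/lean.png

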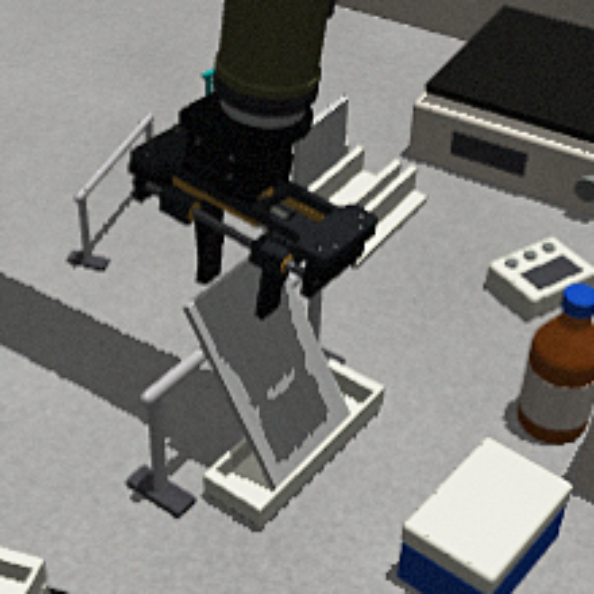

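The plate leans on the bar at about 31° and touches neither finger. The front finger has passed the plate's top edge, so I'm rising straight up.

```bash
python3 -m jog '[[0.6,-0.01,-0.02,-0.2,0],[0.6,-0.02,-0.03,-0.3,0],[0.6,-0.03,-0.04,-0.5,0],[0.6,-0.03,-0.05,-0.6,0],[0.6,-0.05,-0.07,-0.8,0],[0.6,-0.06,-0.09,-1,0],[0.6,-0.06,-0.09,-1,0],[0.6,-0.06,-0.09,-1,0],[0.6,0,0,-1,0],[0.6,0,0,0,0],[0.6,0,0,0,0],[0.6,0,0,0,0]]'
python3 - <<'E'
from h import *
plate();plate();go(.631,.0145,.16,84)
P=cloud(read_camera("scene"))
m=(P[...,2]>.022)&(P[...,2]<.034)&(P[...,0]>.565)&(P[...,0]<.66)&(P[...,1]<.12)&(P[...,1]>-.1);p=P[m]
print(cv2.minAreaRect(p[:,:2].astype(np.float32)*1000),p[:,2].std())
c=read_camera("scene");cv2.imwrite("pics/end.png",cv2.resize(c["color"][130:350,230:450,::-1],None,fx=2.7,fy=2.7))
E
```

```text
time_s: 26.43
tool_pos: [0.5383, 0.0259, 0.2884]
tool_rot: [-175.1, 3.5, 84.0]
force: [-0.4, -0.9, 0.1]
grip_width: 0.0522
grasp_force: 0.0
875 n [-0.847  0.105 -0.521] [0.586 0.008 0.075] rms 0.0013 tilt 31.4 x at z=.012 0.6246
far rim x [0.63  0.025 0.028]
856 n [-0.849  0.102 -0.519] [0.586 0.008 0.075] rms 0.0013 tilt 31.2 x at z=.012 0.6244
far rim x [0.629 0.026 0.029]
t 26.53 pos [0.5378 0.026  0.2876] rot [-175.     3.6   84. ] units xyz [0.31 5.23 5.94] yaw 0.001 F [ 0.2 -0.4 -0.3] w 0.0523 g 0.0 up [-0.062 -0.087 -0.994] toolz [-0.093 -0.052 -0.994] q [-53.  10.  53.  92.  -5.  87.  -6.]
((604.7877197265625, 12.623069763183594), (183.278076171875, 61.907081604003906), 82.51044464111328) 0.003051647134921942
```

View pics/end.png

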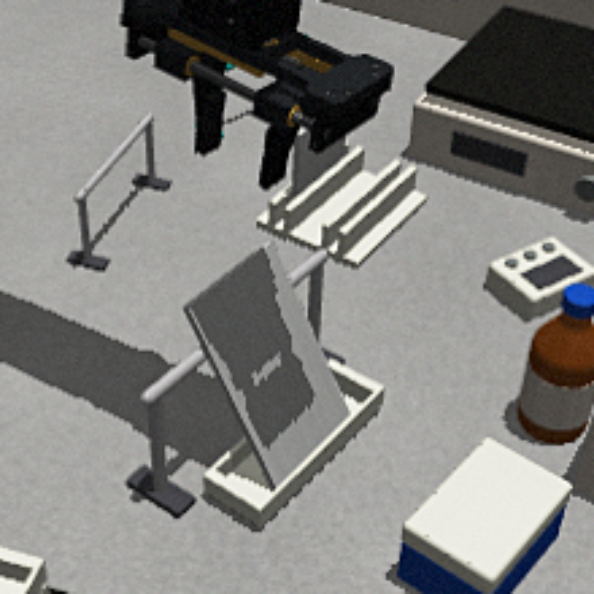

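The plate rests still in the tray, leaning on the bar, and the gripper is well clear above it.

```bash
python3 -c "
from cell import env
print(env.sign_off())"
```

```text
the job is handed in; nothing more can be done
None
```

The job is handed in: the top tray stands flat beside the grey rail, parallel to the bar, and the tall plate rests in it leaning on the bar at about 31° from upright, with the gripper clear; sign-off gave no verdict back.

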